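# Weigh two dosing canisters and dock the full one

### The job

Two look-alike dosing canisters stand on the counter, one full, one used up: set one upright on each pan of the balance and let go of both so that it tips. Then take the one whose pan drops and seat it upright and fully home in the bore of the spring dock, feeling gently for the bore because its plate may sit anywhere along the housing, and leave the other canister standing on its pan. Go gently with balance and dock, and leave everything else on the counter where it is.

Things in the scene. Friction and masses are not known exactly. Their poses are not given: they have to be found in the camera images.
- canister_k: one of two canisters that look exactly alike: upright white plastic cylinder 46 mm in diameter up to 70 mm, sloping to a 26 mm neck with cap, 84 mm high in all, foot edge bevelled 1.5 mm. One weighs 200 to 240 g (full), the other 60 to 80 g (used up); only the balance tells which. Rigid, stands a firm grip (30 N) round the 46 mm body. Origin: centre of its underside, z up along it
- canister_m: one of two canisters that look exactly alike: upright white plastic cylinder 46 mm in diameter up to 70 mm, sloping to a 26 mm neck with cap, 84 mm high in all, foot edge bevelled 1.5 mm. One weighs 200 to 240 g (full), the other 60 to 80 g (used up); only the balance tells which. Rigid, stands a firm grip (30 N) round the 46 mm body. Origin: centre of its underside, z up along it
- balance: steel two-pan balance, fixed to the counter: grey base 100 x 130 x 16 mm, column in the middle, straight beam along its own y with a pan at each end, 110 mm either side of the column. A parallel linkage keeps both pans level. Its pivot is delicate: more than 15 N on the balance spoils it. Origin: counter level, centre of the base
- beam (a joint): tilt of the beam, rad: 0 level (rests there empty), positive when the left pan is down, rigid stops at -0.15 and +0.15, where the pans are 16 mm below or above level. Sprung: full tilt takes about 1.1 N on a pan. The full canister, alone or against the used-up one, takes its pan right to the stop within 1 s; the used-up one alone tilts it only about 0.08 to 0.11
- pan_left (a point): left pan (+y end of the balance): centre of its flat floor, on which a canister stands. Dish 80 mm across outside, 70 mm inside, rim 5 mm above its floor. Floor 93 mm above the counter when level. Goes up and down with the beam but stays level
- pan_right (a point): right pan (-y end of the balance), the same as the left
- dock: spring dosing dock, fixed to the counter: white open-topped housing 90 mm (x) by 134 mm (y), walls 40 mm high; on its +x side a block 30 mm wide and 30 mm high with two pipe stubs up to 57 mm high. A grey bore plate stands in it. More than 20 N on the dock spoils it. Origin: counter level, centre of the housing; z up
- dock_mid (a point): point fixed to the dock over the housing's centre, 50 mm up, level with the top of the unloaded bore plate: grey, flat, 74 (x) by 76 (y) by 22 mm, fixed anywhere from -15 to +15 mm along the dock's y from this point (not told where; it cannot be pushed along). Through its middle, at the dock's x = 0, one round blind bore 48 mm across, 18 mm deep, mouth bevelled 1 mm
- dock_floor (a point): point fixed to the dock, 32 mm above the counter: height of the bore's floor, unloaded. The plate is on springs: yields downwards from about 2 N, then 0.8 N per mm, to a rigid stop after 12 mm; it springs up again round a foot that slides over the bore. A canister fully home and let go has its underside 30 to 33 mm above the counter; standing beside the bore, 48 to 50
- hose_washer: bystander, leave alone: black rubber ring, 36 mm across, 6 mm thick. Origin: centre of its underside
- scrub_brush: bystander, leave alone: brush 170 mm long lying along its x. Origin: underside, mid-length
- scoop_cup: bystander, leave alone: small white open cup, 56 mm across, 50 mm high. Origin: centre of its underside
- softener: bystander, leave alone: white bottle, 68 mm across, 190 mm high. Origin: centre of its underside
- tablet_jar: bystander, leave alone: glass jar with a steel lid, 72 mm across, 100 mm high. Origin: centre of its underside
- soap_bar: bystander, leave alone: white soap bar 75 x 50 x 25 mm. Origin: centre of its underside
- bucket: bystander, leave alone: black open tub, 150 mm across, 130 mm high. Origin: centre of its underside
Mind the look-alikes: they are no part of the job. What is shaped like the canister_k but green or yellow is not meant.

How it is judged:
By the outcome, as a careful person would: the job done as asked, in the order asked, and still so for the second after the job is handed in, with the robot touching nothing.
It also fails if it takes over 72 s, if anything falls off the work surface, if the arm or the gripper's body presses on something with over 40 N, if the wrist force passes 120 N, or if a joint passes its speed limit or range.

### The arm

A 7-joint arm with a two-finger parallel gripper is mounted at the origin on the work surface. World frame = base frame: x ahead of the robot, y to its left, z up, the work surface at z = 0. Lengths are in m, angles in rad, forces in N, time in s.
With the tool pointing down it reaches from about 0.425 to 0.875 m from the base axis. Payload 4.7 kg.
Tool frame: the origin (TCP) lies midway between the tips of the shut fingers; the grasp point (between the pads) lies 19 mm behind it (ctrl.grip_point_offset is the distance from the TCP to the grasp point, in m); z points along the fingers, y is the line along which they close (so a half turn about z gives the same grasp; the last joint's range is limited). The gripper opens to 87 mm and grips with 3 to 60 N. Pads are 19 mm wide; open, the fingers measure 117 mm over their backs; the gripper's body (75 mm by 190 mm) begins 51 mm behind the grasp point.
Start: joints at [-1.108, 0.321, -0.07, 1.45, 0.023, 1.371, -0.057], TCP at [0.282, 0.586, 0.223] pointing down, gripper open.
Joint ranges: [-2.86, 2.86], [-0.3, 2.09], [-1.38, 1.24], [0.06, 2.45], [-1.56, 4.7], [0.09, 2.05], [-2.69, 2.69]. Speed limits (rad/s): [2.57, 2.57, 3.14, 3.14, 3.14, 3.14, 3.14].

### API

Orientations are given as a rotation vector (axis times angle).
In Python, from bench import ctrl gives the robot as it stands.
- The arm moves only by the tool move_arm, never from a script. Its argument "increments" is text: rows parted by semicolons, each of 7 numbers parted by spaces: the shift along the world's x, y, z in mm, then the turn, a rotation vector about the world's x, y, z in degrees, then the closure in counts, from 0 (fully open) to 255 (shut). A call has exactly 8 rows; each row shifts and turns the commanded pose from where the row before left it; what a row does not reach is not made up. A row lasts 1/12 s, in which the tool goes at most 41.7 mm and 7.16 degrees, less where a joint would pass 70% of its speed; a pose out of reach is approached as far as the arm can. A call with a gripper value outside its range is refused whole. The fingers move at their own pace and stop on an object; "grip_force" is the grip in N (left out, the last holds). Time passes only in rows, so rows that do not move let the fingers close, or fill a call up. It gives the time, the measured TCP pose, the force, the opening and the grip force at its end, in the units of the state.
- ctrl.get_state(): the state, without advancing time (a new reading comes with each control period).
- ctrl.get_image(name): name is "scene" or "top" or "wrist"; returns a dict with "frame" (420x560x3 uint8, red, green, blue), "depth" (420x560 float32, m along the optical axis (not along the pixel's ray), 0 where there is no reading), "fx", "fy", "cx", "cy" (pixels), "k1" (the pictures are not rectified: a ray, as slopes to the right and down, at radius r is drawn at 1 + k1 r^2 times it, then the intrinsics apply), "position" and "orientation" of the camera in the world. Camera axes: x right, y down, z forward; pixel columns grow to the right and rows downward; lengths in m; the calibration is good to about 2 mm. A picture is of the moment at which its call begins.
- ctrl.close_job(): hands the job in; it is judged then, once.
Trained networks look in a picture, given as the dict that the camera call returned (one of the last four; its "shot" number tells which), for a name from the list of things; names that differ only in an ending like _2 or _b are one class to them, and where a whole thing is asked for, a point or a joint stands for the part that bears it (a point fixed in the world has none). Each returns a list of dicts, best first, with "score" (0 to 1); they miss things now and then, are a little off and sometimes report something else, mostly with a low value. They report only what shows in the picture. A call takes as long as a camera call. They do not tell look-alikes from the thing itself.
- ctrl.find_in(target, picture): "centre" ([x, y, z] in m, in world coordinates, good to about 4 mm: the middle of the surface that is visible of it).
- ctrl.silhouettes(target, picture): "region" (420x560 bool, what is visible of it).
The state is a dict: "time": time; "joint_positions": joint angles; "qd": joint speeds; "joint_torque": joint torques, N m; "position": TCP position; "tool_rot": TCP orientation; "ft_force": force on the tool from outside, world axes, zero at the start; "torque": the same for the moment, N m; "grip_width": opening from 0.0 (shut) to 1.0 (fully open); "grip_force": force on a finger pad.
Only numpy, scipy, OpenCV 4.12 (cv2) and the standard library are available. Lean on these libraries where they do the work, as an engineer would, in place of code of your own. Each camera call takes 0.05 s, during which the arm holds its last target. There are 200 camera calls.

## Working session

There is one attempt and no reset: what is moved stays moved. The work goes in short steps, Python scripts to look and compute and a tool call to move; the robot and the scene stay as the last step left them, time stands still between calls to the robot, and variables do not carry over. Pictures are saved under pics/ and viewed, at most 10 in all, crops included, and the job is handed in when it is done.

Besides the shell and the picture viewer there is one more tool, called after "Request:" as a command line: name --argument value ..., lists and objects as JSON in quotes. move_arm: Moves the arm, as the interface text tells. Its arguments: {"type":"object","properties":{"increments":{"type":"string"},"grip_force":{"type":"number"}},"required":["increments"]}

```bash
mkdir -p pics
cat > h.py <<'E'
import numpy as np, cv2
from scipy.spatial.transform import Rotation as R
from bench import ctrl
def cam(n):
    p=ctrl.get_image(n); return p
def rot(p):
    o=np.array(p["orientation"]); 
    return o if o.shape==(3,3) else (R.from_rotvec(o).as_matrix() if o.size==3 else R.from_quat(o).as_matrix())
def cloud(p):
    h,w=p["depth"].shape; u,v=np.meshgrid(np.arange(w),np.arange(h))
    K=np.array([[p["fx"],0,p["cx"]],[0,p["fy"],p["cy"]],[0,0,1.]])
    xy=cv2.undistortPoints(np.stack([u,v],-1).reshape(-1,1,2).astype(float),K,np.array([p["k1"],0,0,0,0.])).reshape(h,w,2)
    d=p["depth"]; c=np.dstack([xy[...,0]*d,xy[...,1]*d,d])
    W=c@rot(p).T+np.array(p["position"]); W[d==0]=np.nan
    return W
def save(p,f): cv2.imwrite("pics/"+f,cv2.cvtColor(p["frame"],cv2.COLOR_RGB2BGR))
E
python3 - <<'E'
from h import *
s=cam("scene");t=cam("top")
im=np.hstack([s["frame"],t["frame"]])
save(s,"s0.png");save(t,"t0.png")
print(ctrl.get_state()); print(s["position"],s["orientation"],t["position"],t["orientation"],t["fx"],t["k1"])
for n in ["canister_k","balance","pan_left","pan_right","dock","bucket","softener","tablet_jar","scoop_cup","soap_bar","scrub_brush","hose_washer"]:
    for nm,p in(("s",s),("t",t)):
        print(n,nm,[(np.round(d["centre"],3).tolist(),round(d["score"],2)) for d in ctrl.find_in(n,p)])
E
```

```text
{'time': 0.1, 'joint_positions': array([-1.10790251,  0.32179825, -0.07013618,  1.45154878,  0.02262817,
        1.37078303, -0.05685242]), 'qd': array([ 6.16632347e-05, -1.99862163e-03, -2.96377667e-04, -4.84184664e-04,
        9.74842580e-04, -7.37994589e-04, -9.01087764e-04]), 'joint_torque': array([-9.52391783e-04, -4.92571878e+01, -4.06274954e-01, -3.13395345e+01,
       -6.41198759e-02,  3.95292439e-02,  6.88120144e-05]), 'position': array([0.28183251, 0.58517866, 0.22154134]), 'tool_rot': array([-6.98799096e-01, -3.06259122e+00,  2.70997695e-03]), 'ft_force': array([-0.22861769, -0.26426159, -0.36510539]), 'torque': array([-0.04693295,  0.03909895, -0.00201669]), 'grip_force': 0.0, 'grip_width': 0.999440421474797}
[0.94453694 0.45758752 1.20340776] [-0.95705853 -2.72142785  0.71750663] [ 0.3664308  -0.06774472  1.38106947] [-2.16741128  2.13699928 -0.11897749] 420.7600723661891 -0.13226740721097424
canister_k s [([0.366, -0.063, 0.061], 0.87), ([0.466, 0.135, 0.071], 0.86), ([0.555, -0.066, 0.068], 0.78), ([0.454, -0.078, 0.066], 0.61)]
canister_k t [([0.544, -0.08, 0.071], 0.
[... 636 characters left out ...]
([0.622, 0.374, 0.126], 0.91), ([0.593, -0.26, 0.03], 0.45)]
tablet_jar s [([0.692, -0.385, 0.072], 0.77)]
tablet_jar t [([0.68, -0.399, 0.099], 0.78), ([0.445, -0.094, 0.073], 0.18)]
scoop_cup s [([0.706, -0.092, 0.031], 0.57), ([0.453, 0.064, 0.008], 0.19)]
scoop_cup t [([0.721, -0.083, 0.027], 0.48)]
soap_bar s [([0.447, 0.326, 0.028], 0.83)]
soap_bar t [([0.433, 0.328, 0.024], 0.86), ([0.594, -0.264, 0.035], 0.39)]
scrub_brush s [([0.435, -0.193, 0.02], 0.66)]
scrub_brush t [([0.425, -0.199, 0.02], 0.82), ([0.436, 0.327, 0.025], 0.39)]
hose_washer s [([0.594, -0.251, 0.034], 0.53)]
hose_washer t [([0.597, -0.261, 0.032], 0.49), ([0.452, 0.064, 0.005], 0.45), ([0.599, 0.129, 0.08], 0.38)]
```

View pics/s0.png

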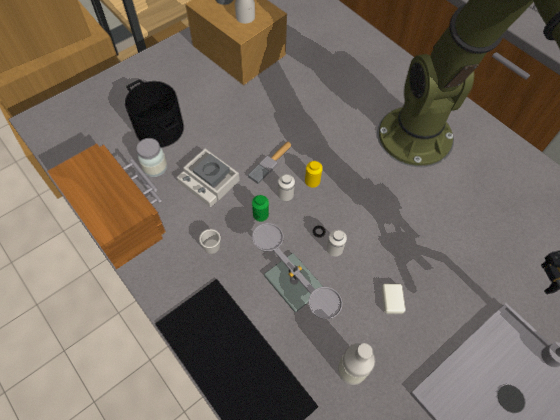

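View pics/t0.png

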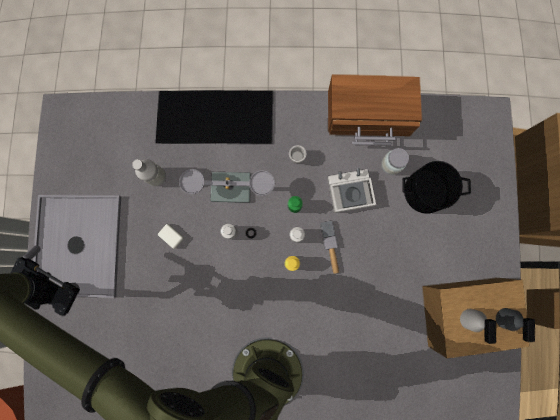

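Scene view shows white canisters at about (287,188) and (337,243); green (261,208) and yellow (314,175) decoys; the balance around (293,275), dock at (208,175). Top view confirms: white ones at (297,235) and (228,231), pans at (193,181) and (263,182), dock (352,192) with stubs on the far side.

Run:
```python
from h import *
from scipy.optimize import least_squares
for n in("scene","top"):
    p=cam(n);W=cloud(p);P=W[~np.isnan(W[...,0])]
    for c in((.46,.13),(.45,-.085)):
        q=P[(np.hypot(P[:,0]-c[0],P[:,1]-c[1])<.04)]
        cap=q[q[:,2]>.078]; b=q[(q[:,2]>.012)&(q[:,2]<.064)]
        f=least_squares(lambda x:np.hypot(b[:,0]-x[0],b[:,1]-x[1])-.023,c,loss="soft_l1",f_scale=.002)
        print(n,"can",len(cap),cap.mean(0).round(4),cap[:,2].max().round(4),len(b),f.x.round(4),f.cost)
    for c in((.606,.245),(.606,.022)):
        q=P[(np.hypot(P[:,0]-c[0],P[:,1]-c[1])<.05)&(P[:,2]>.08)&(P[:,2]<.112)]
        (cx,cy),r=cv2.minEnclosingCircle(q[:,:2].astype(np.float32))
        fl=q[np.hypot(q[:,0]-cx,q[:,1]-cy)<.03]
        print(n,"pan",len(q),q.mean(0).round(4),round(cx,4),round(cy,4),round(r,4),np.median(fl[:,2]).round(4))
    q=P[(abs(P[:,0]-.595)<.085)&(abs(P[:,1]+.26)<.1)&(P[:,2]>.015)]
    w=q[(q[:,2]>.015)&(q[:,2]<.048)]
    print(n,"dock hist",np.histogram(q[:,2],bins=np.arange(.014,.07,.004)))
    g=q[q[:,2]>.045]; g=g[g[:,0]<.625]
    print(n,"plate",len(g),g[:,:2].min(0),g[:,:2].max(0),np.median(g,0))
    r=cv2.minAreaRect(w[:,:2].astype(np.float32)); print(r)
```

```text
scene can 82 [0.4559 0.1301 0.0825] 0.0873 150 [0.4545 0.129 ] 6.414183227441472e-05
scene can 72 [ 0.4491 -0.0853  0.0829] 0.0881 163 [ 0.4475 -0.0877] 8.966974517248775e-05
scene pan 864 [0.6046 0.2432 0.0931] 0.606 0.2392 0.0442 0.0924
scene pan 718 [0.6031 0.0249 0.0926] 0.603 0.0286 0.0435 0.0921
scene dock hist (array([ 51,  78, 134, 314, 259, 207, 181, 107, 248, 144,  22,   3,   0,
         0]), array([0.014, 0.018, 0.022, 0.026, 0.03 , 0.034, 0.038, 0.042, 0.046,
       0.05 , 0.054, 0.058, 0.062, 0.066, 0.07 ]))
scene plate 400 [ 0.53775699 -0.30958682] [ 0.62365825 -0.21961593] [ 0.5814527  -0.26626128  0.04898142]
((0.596412181854248, -0.2625410556793213), (0.12550488114356995, 0.13896812498569489), 9.61672306060791)
top can 62 [0.4534 0.1243 0.0846] 0.0907 29 [0.4538 0.1245] 1.1234357717483201e-06
top can 60 [ 0.4459 -0.092   0.0845] 0.09 7 [ 0.4466 -0.0929] 8.62108717451111e-08
top pan 508 [0.6057 0.2413 0.0942] 0.6047 0.2386 0.0426 0.0937
top pan 520 [0.6033 0.0208 0.0943] 0.6012 0.0254 0.0455 0.094
top dock hist (array([ 14,  24,  35, 133, 270, 166, 149, 103, 143, 212,  72,  10,   2,
         0]), array([0.014, 0.018, 0.022, 0.026, 0.03 , 0.034, 0.038, 0.042, 0.046,
       0.05 , 0.054, 0.058, 0.062, 0.066, 0.07 ]))
top plate 417 [ 0.5289973 -0.3390055] [ 0.62454477 -0.20030412] [ 0.57714812 -0.27032021  0.05105641]
((0.5950126051902771, -0.26710253953933716), (0.12349697947502136, 0.13643860816955566), 10.79686164855957)
```

Request:
move_arm --increments "14 -38 0 0 0 -3.2 0;14 -38 0 0 0 -3.2 0;14 -38 0 0 0 -3.2 0;14 -38 0 0 0 -3.2 0;14 -38 0 0 0 -3.2 0;14 -38 0 0 0 -3.2 0;14 -38 0 0 0 -3.2 0;14 -38 0 0 0 -3.2 0" --grip_force 25

```text
time: 2.07
position: [0.3944, 0.2797, 0.2229]
tool_rot: [1.364, 2.83, 0.002]
ft_force: [-0.3, -0.4, 0.4]
grip_width: 1.0
grip_force: 0.0
```

Request:
move_arm --increments "12 -31 -10 0 0 0 0;12 -31 -10 0 0 0 0;12 -31 -10 0 0 0 0;12 -31 -10 0 0 0 0;12 -31 -10 0 0 0 0;0 0 0 0 0 0 0;0 0 0 0 0 0 0;0 0 0 0 0 0 0"

```text
time: 2.73
position: [0.454, 0.1273, 0.1728]
tool_rot: [-1.36, -2.832, -0.001]
ft_force: [-0.1, 0.1, 1.1]
grip_width: 0.998
grip_force: 0.0
```

```bash
cat >> h.py <<'E'
from scipy.optimize import least_squares
def can(P,c,z0=0.):
    q=P[(np.hypot(P[:,0]-c[0],P[:,1]-c[1])<.035)]
    cap=q[q[:,2]>z0+.078]; b=q[(q[:,2]>z0+.012)&(q[:,2]<z0+.066)]
    f=least_squares(lambda x:np.hypot(b[:,0]-x[0],b[:,1]-x[1])-.023,c,loss="soft_l1",f_scale=.002).x.round(4) if len(b)>20 else None
    return len(cap),((cap.min(0)+cap.max(0))/2).round(4) if len(cap) else 0,len(b),f
E
python3 - <<'E'
from h import *
s=ctrl.get_state(); print(s["position"],s["tool_rot"],s["joint_positions"].round(3),s["ft_force"])
p=cam("wrist");save(p,"w1.png");W=cloud(p);P=W[~np.isnan(W[...,0])]
print(can(P,(.4545,.127)),p["position"])
print([(d["centre"],d["score"]) for d in ctrl.find_in("canister_k",p)])
E
```

```text
[0.4539783  0.12730819 0.17282973] [-1.36007928e+00 -2.83174252e+00 -1.32651419e-03] [-0.666 -0.038  0.331  1.956  0.012  1.222  0.336] [-0.11948165  0.08834835  1.10587965]
(20340, array([0.444 , 0.1382, 0.183 ]), 552, array([0.4552, 0.1274])) [0.40291626 0.19027572 0.33490827]
[([0.4508, 0.1362, 0.0732], 0.97), ([0.4605, -0.071, 0.0609], 0.96), ([0.5295, -0.0635, 0.0208], 0.9), ([0.351, -0.0518, 0.0126], 0.69)]
```

View pics/w1.png

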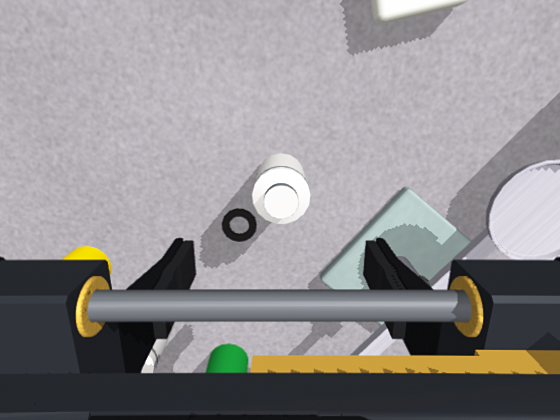

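Wrist view: canister at (281,200), washer (239,225), fingers straddling; fit agrees with the TCP within 1 mm. Turn and descend.

Request:
move_arm --increments "0 0 -18 0 0 6.4 0;1 0 -18 0 0 6.4 0;0 0 -18 0 0 6.4 0;0 0 -18 0 0 6.4 0;0 0 -18 0 0 6.4 0;0 0 -18 0 0 6.4 0;0 0 -18 0 0 6.4 0;0 0 -18 0 0 6.4 0"

```text
time: 3.5
position: [0.455, 0.1284, 0.0281]
tool_rot: [-0.01, 3.141, 0.001]
ft_force: [-0.7, 0.3, 0.3]
grip_width: 0.999
grip_force: 0.0
```

Request:
move_arm --increments "0 0 0 0 0 0 255;0 0 0 0 0 0 255;0 0 0 0 0 0 255;0 0 0 0 0 0 255;0 0 0 0 0 0 255;0 0 0 0 0 0 255;0 0 0 0 0 0 255;0 0 0 0 0 0 255"

```text
time: 4.17
position: [0.4555, 0.127, 0.0292]
tool_rot: [0.004, 3.141, 0.001]
ft_force: [0.0, 0.3, 2.9]
grip_width: 0.525
grip_force: 25.0
```

Request:
move_arm --increments "0 0 32 0 0 -7 255;0 0 32 0 0 -7 255;0 0 32 0 0 -7 255;0 0 32 0 0 -7 255;19 14 4 0 0 -7 255;19 14 0 0 0 -7 255;19 14 0 0 0 -7 255;19 14 0 0 0 -7 255"

```text
time: 4.83
position: [0.5318, 0.1833, 0.161]
tool_rot: [1.486, 2.767, 0.001]
ft_force: [0.5, -0.5, -0.4]
grip_width: 0.52
grip_force: 25.0
```

Request:
move_arm --increments "19 15 0 0 0 -7 255;19 15 0 0 0 -7 255;19 15 0 0 0 0 255;17 14 0 0 0 0 255;0 0 0 0 0 0 255;0 0 0 0 0 0 255;0 0 0 0 0 0 255;0 0 0 0 0 0 255"

```text
time: 5.5
position: [0.6045, 0.2405, 0.1606]
tool_rot: [-1.806, -2.571, 0.001]
ft_force: [-0.2, 0.7, -0.4]
grip_width: 0.522
grip_force: 25.0
```

Run:
```python
from h import *
s=ctrl.get_state(); print(s["position"],s["tool_rot"],s["joint_positions"].round(3),s["ft_force"],s["grip_width"])
p=cam("wrist");save(p,"w2.png");W=cloud(p);P=W[~np.isnan(W[...,0])]
for n in("canister_k","pan_left","pan_right","balance","softener"): print(n,[(np.round(d["centre"],4),round(d["score"],2)) for d in ctrl.find_in(n,p)])
q=P[(np.hypot(P[:,0]-.605,P[:,1]-.242)<.05)&(P[:,2]>.085)&(P[:,2]<.104)]
print(len(q),q.min(0),q.max(0))
s=cam("scene");W=cloud(s);P=W[~np.isnan(W[...,0])]; print(can(P,(.605,.242),.129))
q=P[(np.hypot(P[:,0]-.64,P[:,1]-.385)<.06)&(P[:,2]>.03)&(P[:,2]<.14)]
print("soft",least_squares(lambda x:np.hypot(q[:,0]-x[0],q[:,1]-x[1])-.034,(.64,.385),loss="soft_l1",f_scale=.002).x)
```

```text
[0.60448892 0.24051855 0.16055085] [-1.80574864e+00 -2.57050158e+00  1.12166825e-03] [-0.704  0.366  0.363  1.543 -0.134  1.258  0.024] [-0.16204712  0.65348482 -0.44851199] 0.5216666566456211
canister_k [(array([0.5983, 0.2573, 0.2028]), 0.73)]
pan_left [(array([0.5992, 0.2548, 0.0936]), 0.58)]
pan_right []
balance [(array([0.5972, 0.2531, 0.0917]), 0.69)]
softener [(array([0.6349, 0.3664, 0.1247]), 0.92)]
5647 [0.566519   0.21057315 0.09072242] [0.64514216 0.28222223 0.100246  ]
(2429, array([0.605 , 0.2422, 0.3969]), 0, None)
soft [0.6380924  0.38818367]
```

View pics/w2.png

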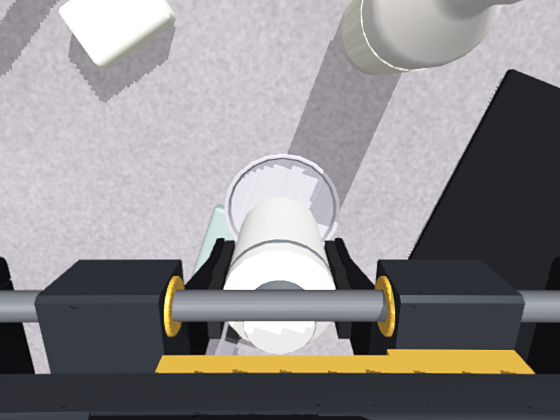

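Request:
move_arm --increments "1 2 -12 0 0 0 255;0 0 -10 0 0 0 255;0 0 -8 0 0 0 255;0 0 -6 0 0 0 255;0 0 -4 0 0 0 255;0 0 -4 0 0 0 255;0 0 -3 0 0 0 255;0 0 0 0 0 0 255"

```text
time: 6.52
position: [0.6059, 0.2435, 0.113]
tool_rot: [-1.805, -2.572, 0.001]
ft_force: [-0.5, -0.4, -0.1]
grip_width: 0.524
grip_force: 25.0
```

Request:
move_arm --increments "0 0 0 0 0 0 255;0 0 0 0 0 0 130;0 0 0 0 0 0 100;0 0 0 0 0 0 70;0 0 0 0 0 0 40;0 0 0 0 0 0 20;0 0 0 0 0 0 20;0 0 0 0 0 0 20"

```text
time: 7.18
position: [0.6061, 0.2436, 0.1137]
tool_rot: [1.804, 2.572, 0.0]
ft_force: [0.4, -0.2, -0.3]
grip_width: 0.872
grip_force: 0.0
```

Run:
```python
from h import *
s=ctrl.get_state(); print(s["position"],s["ft_force"],s["grip_width"])
for n in("scene","top"):
    p=cam(n);W=cloud(p);P=W[~np.isnan(W[...,0])]
    q=P[(np.hypot(P[:,0]-.604,P[:,1]-.023)<.028)&(P[:,2]>.06)&(P[:,2]<.13)]; print("panR z",len(q),np.median(q[:,2]))
    print("B",can(P,(.447,-.089)))
```

```text
[0.60607419 0.24363785 0.11365693] [ 0.39217618 -0.24230315 -0.25792717] 0.8720099047830391
panR z 342 0.10106533599281886
B (73, array([ 0.4483, -0.0858,  0.084 ]), 177, array([ 0.4474, -0.0876]))
panR z 252 0.10270401015925679
B (61, array([ 0.4471, -0.0933,  0.0854]), 10, None)
```

Request:
move_arm --increments "0 0 15 0 0 0 20;0 0 25 0 0 0 20;0 0 30 0 0 0 0;0 0 30 0 0 0 0;-16 -34 0 0 0 7 0;-16 -34 0 0 0 7 0;-16 -34 0 0 0 7 0;-16 -34 0 0 0 7 0"

```text
time: 7.95
position: [0.5413, 0.1062, 0.2137]
tool_rot: [1.119, 2.935, 0.0]
ft_force: [0.2, 0.0, 0.5]
grip_width: 0.997
grip_force: 0.0
```

Request:
move_arm --increments "-16 -34 -8 0 0 7 0;-16 -34 -8 0 0 7 0;-16 -34 -8 0 0 7 0;-16 -34 -8 0 0 7 0;-16 -34 -8 0 0 7 0;-14 -26 0 0 0 7 0;0 0 0 0 0 0 0;0 0 0 0 0 0 0"

```text
time: 8.62
position: [0.4476, -0.0897, 0.1739]
tool_rot: [0.011, 3.14, 0.002]
ft_force: [0.2, 1.4, -0.3]
grip_width: 0.995
grip_force: 0.0
```

Run:
```python
from h import *
s=ctrl.get_state(); print(s["position"],s["tool_rot"],s["joint_positions"].round(3),s["ft_force"],s["grip_width"])
p=cam("wrist");W=cloud(p);P=W[~np.isnan(W[...,0])]
print(can(P,(.4475,-.089)))
for n in("canister_k",): print(n,[(np.round(d["centre"],4),round(d["score"],2)) for d in ctrl.find_in(n,p)])
for n in("scene","top"):
    p=cam(n);W=cloud(p);P=W[~np.isnan(W[...,0])]
    q=P[(np.hypot(P[:,0]-.604,P[:,1]-.023)<.028)&(P[:,2]>.06)&(P[:,2]<.13)]; print("panR z",len(q),np.median(q[:,2]),q.mean(0))
    print("A",can(P,(.605,.242),.083))
```

```text
[ 0.44755673 -0.08973879  0.17389862] [1.08057558e-02 3.14049802e+00 2.04103172e-03] [-0.404 -0.09   0.522  1.992  0.046  1.227  1.665] [ 0.20045251  1.40176492 -0.30735131] 0.9953345144844448
(20054, array([ 0.4376, -0.0886,  0.1834]), 560, array([ 0.4478, -0.0891]))
canister_k [(array([ 0.5228, -0.0801,  0.0487]), 0.95), (array([ 0.4415, -0.0861,  0.0704]), 0.66), (array([ 0.3576, -0.0754,  0.0744]), 0.58)]
panR z 344 0.1014745000795857 [0.60442167 0.0232966  0.10130831]
A (118, array([0.6076, 0.2452, 0.1663]), 155, array([0.606 , 0.2444]))
panR z 252 0.10322339412307313 [0.60400274 0.02288357 0.10310474]
A (76, array([0.6063, 0.2422, 0.1673]), 75, array([0.6059, 0.2418]))
```

Request:
move_arm --increments "0 0 -18 0 0 0 0;0 1 -18 0 0 0 0;0 0 -18 0 0 0 0;0 0 -18 0 0 0 0;0 0 -18 0 0 0 0;0 0 -18 0 0 0 0;0 0 -19 0 0 0 0;0 0 -19 0 0 0 0"

```text
time: 9.48
position: [0.4487, -0.0861, 0.0267]
tool_rot: [-0.0, 3.141, -0.0]
ft_force: [0.3, -0.3, -0.6]
grip_width: 1.001
grip_force: 0.0
```

Request:
move_arm --increments "0 0 0 0 0 0 255;0 0 0 0 0 0 255;0 0 0 0 0 0 255;0 0 0 0 0 0 255;0 0 0 0 0 0 255;0 0 0 0 0 0 255;0 0 0 0 0 0 255;0 0 0 0 0 0 255"

```text
time: 10.15
position: [0.4485, -0.0875, 0.0281]
tool_rot: [0.003, 3.141, 0.0]
ft_force: [0.1, -0.6, 2.7]
grip_width: 0.525
grip_force: 25.0
```

Request:
move_arm --increments "0 0 33 0 0 0 255;0 0 33 0 0 0 255;0 0 33 0 0 0 255;0 0 33 0 0 0 255;19 14 4 0 0 0 255;19 14 0 0 0 0 255;19 14 0 0 0 0 255;19 14 0 0 0 0 255"

```text
time: 10.82
position: [0.5245, -0.0306, 0.1636]
tool_rot: [0.003, 3.142, 0.001]
ft_force: [0.7, -0.3, -2.2]
grip_width: 0.52
grip_force: 25.0
```

Request:
move_arm --increments "20 14 0 0 0 0 255;20 14 0 0 0 0 255;20 14 0 0 0 0 255;20 13 0 0 0 0 255;0 0 -8 0 0 0 255;0 0 -8 0 0 0 255;0 0 0 0 0 0 255;0 0 0 0 0 0 255"

```text
time: 11.48
position: [0.6025, 0.0225, 0.1464]
tool_rot: [-0.005, -3.139, 0.001]
ft_force: [0.7, 0.1, -2.6]
grip_width: 0.523
grip_force: 25.0
```

Run:
```python
from h import *
s=ctrl.get_state(); print(s["position"],s["tool_rot"],s["joint_positions"].round(3),s["ft_force"],s["grip_width"])
p=cam("wrist");save(p,"w3.png");W=cloud(p);P=W[~np.isnan(W[...,0])]
q=P[(np.hypot(P[:,0]-.604,P[:,1]-.023)<.05)&(P[:,2]>.094)&(P[:,2]<.112)]
print(len(q),q.min(0),q.max(0))
```

```text
[0.60249829 0.02250951 0.14641833] [-5.33110079e-03 -3.13875811e+00  9.45310946e-04] [-0.475  0.287  0.469  1.685 -0.137  1.206  1.594] [ 0.72249978  0.08221305 -2.61624065] 0.5232960181684213
4878 [ 0.56396905 -0.01639758  0.10002973] [0.61707336 0.06263166 0.10894929]
```

View pics/w3.png

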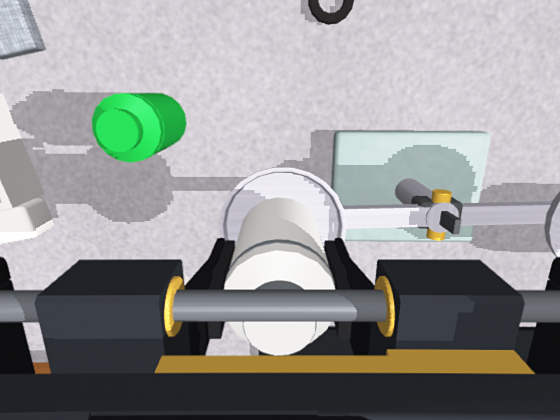

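Request:
move_arm --increments "1 0 -6 0 0 0 255;0 0 -6 0 0 0 255;0 0 -5 0 0 0 255;0 0 -4 0 0 0 255;0 0 -4 0 0 0 255;0 0 -4 0 0 0 255;0 0 -3 0 0 0 255;0 0 -2 0 0 0 255"

```text
time: 12.2
position: [0.6049, 0.0237, 0.1132]
tool_rot: [-0.003, -3.141, -0.0]
ft_force: [-1.3, 0.2, -1.2]
grip_width: 0.518
grip_force: 25.0
```

Request:
move_arm --increments "0 0 0 0 0 0 255;0 0 0 0 0 0 130;0 0 0 0 0 0 100;0 0 0 0 0 0 70;0 0 0 0 0 0 40;0 0 0 0 0 0 20;0 0 0 0 0 0 0;0 0 0 0 0 0 0"

```text
time: 12.87
position: [0.6052, 0.0237, 0.1137]
tool_rot: [0.003, 3.141, 0.0]
ft_force: [-0.9, -0.1, 0.1]
grip_width: 0.894
grip_force: 0.0
```

Request:
move_arm --increments "0 0 10 0 0 0 0;0 0 25 0 0 0 0;0 0 30 0 0 0 0;0 0 30 0 0 0 0;0 0 0 0 0 0 0;0 0 0 0 0 0 0;0 0 0 0 0 0 0;0 0 0 0 0 0 0"

```text
time: 13.53
position: [0.6043, 0.0237, 0.2076]
tool_rot: [-0.003, -3.14, 0.0]
ft_force: [0.3, -0.1, 0.1]
grip_width: 1.0
grip_force: 0.0
```

Run:
```python
from h import *
s=ctrl.get_state(); print(s["position"],s["ft_force"],s["grip_width"],s["joint_positions"].round(3))
for n in("scene","top"):
    p=cam(n);W=cloud(p);P=W[~np.isnan(W[...,0])]
    for c in ((.605,.242),(.604,.023)):
        q=P[(np.hypot(P[:,0]-c[0],P[:,1]-c[1])<.034)&(np.hypot(P[:,0]-c[0],P[:,1]-c[1])>.026)&(P[:,2]>.06)&(P[:,2]<.125)];print(n,np.median(q[:,2]))
        print(can(P,c,.10 if c[1]>.1 else .07))
save(p,"t4.png")
# dock
p=cam("top");W=cloud(p);P=W[~np.isnan(W[...,0])]
```

```text
[0.60428688 0.02370952 0.20758476] [ 0.34524281 -0.12827977  0.09952357] 0.9999652093245852 [-0.484  0.246  0.476  1.606 -0.115  1.32   1.578]
scene 0.10871275389116386
(283, array([0.6064, 0.2441, 0.1873]), 174, array([0.6059, 0.2434]))
scene 0.0760730655861821
(1933, array([0.6041, 0.023 , 0.3879]), 170, array([0.6038, 0.0249]))
top 0.11024476430869012
(173, array([0.6059, 0.2405, 0.1889]), 101, array([0.6058, 0.2409]))
top 0.07771309014117844
(929, array([0.6031, 0.0234, 0.389 ]), 24, array([0.6037, 0.0192]))
```

Right pan is down (z 0.077 vs 0.110): the second canister is the full one. Before regrasping, one close look at the dock.

Request:
move_arm --increments "-1 -36 0 0 0 0 0;-1 -36 0 0 0 0 0;-1 -36 0 0 0 0 0;-1 -36 0 0 0 0 0;-1 -36 0 0 0 0 0;-1 -36 0 0 0 0 0;-1 -36 0 0 0 0 0;-1 -36 0 0 0 0 0"

```text
time: 14.35
position: [0.5965, -0.2658, 0.2079]
tool_rot: [-0.003, -3.141, -0.001]
ft_force: [0.5, 0.6, 0.3]
grip_width: 0.998
grip_force: 0.0
```

Request:
move_arm --increments "0 0 0 0 0 0 0;0 0 0 0 0 0 0;0 0 0 0 0 0 0;0 0 0 0 0 0 0;0 0 0 0 0 0 0;0 0 0 0 0 0 0;0 0 0 0 0 0 0;0 0 0 0 0 0 0"

```text
time: 15.02
position: [0.5973, -0.2636, 0.2087]
tool_rot: [0.001, 3.141, 0.0]
ft_force: [0.4, 0.3, 0.7]
grip_width: 1.002
grip_force: 0.0
```

Run:
```python
from h import *
s=ctrl.get_state(); print(s["position"],s["joint_positions"].round(3))
p=cam("wrist");save(p,"w5.png");W=cloud(p);np.save("w5.npy",W)
for n in("dock","dock_mid"): print(n,[(np.round(d["centre"],4),round(d["score"],2)) for d in ctrl.find_in(n,p)])
Z=W[...,2]; m=(abs(W[...,0]-.595)<.06)&(abs(W[...,1]+.265)<.09)
# plate top
pl=W[m&(Z>.045)&(Z<.0545)]; print("plate",len(pl),np.median(pl[:,2])); r=cv2.minAreaRect(pl[:,:2].astype(np.float32)); print(r)
fl=W[m&(Z>.024)&(Z<.037)]; print("low",len(fl),fl.mean(0),cv2.minAreaRect(fl[:,:2].astype(np.float32)))
g=np.zeros((200,200,3),np.uint8)
for x,y,z in W[m&(Z>-.01)&(Z<.07)]:
    i=int((.69-x)*1000);j=int((-.165-y)*1000)
    if 0<=i<200 and 0<=j<200: g[i,j]=cv2.applyColorMap(np.uint8([[max(0,min(255,z*4000))]]),cv2.COLORMAP_JET)[0,0]
g=cv2.resize(g,(500,500),interpolation=0)
f=cv2.cvtColor(p["frame"],cv2.COLOR_RGB2BGR)[:, :]
cv2.imwrite("pics/w5c.png",np.hstack([cv2.resize(f,(300,225)) if 0 else np.zeros((500,0,3),np.uint8),g]))
```

```text
[ 0.59728513 -0.26362996  0.2086748 ] [-0.095  0.372  0.614  1.483 -0.216  1.354  2.103]
dock [(array([ 0.5857, -0.2607,  0.0341]), 0.69)]
dock_mid [(array([ 0.5896, -0.2588,  0.0333]), 0.57)]
plate 4757 0.0498664183709418
((0.6002471446990967, -0.2637088894844055), (0.11599860340356827, 0.07615327835083008), 10.741924285888672)
low 5025 [ 0.61055794 -0.26096673  0.03069515] ((0.5953137874603271, -0.26555952429771423), (0.12148917466402054, 0.13376133143901825), 10.697558403015137)
```

View pics/w5.png

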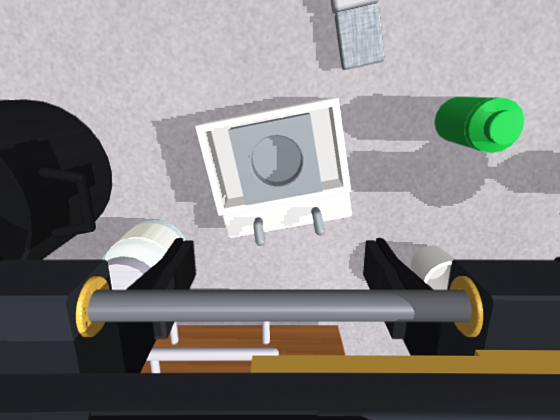

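View pics/w5c.png

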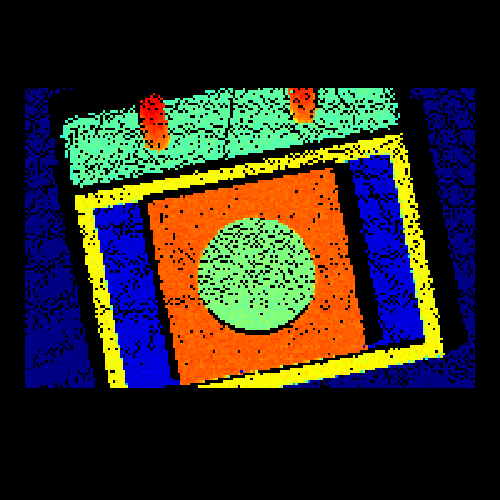

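The bore is plainly visible at pixel (276,160), and in the height map as a green disc in the orange plate. I'll compute its centre and return to the right pan.

Run:
```python
from h import *
W=np.load("w5.npy");Z=W[...,2]
m=(np.hypot(W[...,0]-.58,W[...,1]+.268)<.045)
pl=W[m&(Z>.046)&(Z<.054)][:,:2]; lo=W[m&(Z<.042)&(Z>.026)][:,:2]
lo=lo[np.hypot(lo[:,0]-.58,lo[:,1]+.268)<.03]
# inner edge by angle
from scipy.optimize import minimize
f=lambda c:np.clip(.024-np.hypot(*(pl-c).T),0,None).sum()+np.clip(np.hypot(*(lo-c).T)-.024,0,None).sum()
r=minimize(f,[.58,-.268],method="Nelder-Mead");print(r.x,r.fun,len(pl),len(lo))
a=np.arctan2(*(pl-r.x).T[::-1]);d=np.hypot(*(pl-r.x).T)
e=[np.percentile(d[(a>t)&(a<t+.4)],2)for t in np.arange(-3.1,3,.4)];print(np.round(e,4))
print("lo mean",lo.mean(0),(lo.min(0)+lo.max(0))/2)
# walls
m=(abs(W[...,0]-.58)<.06)&(abs(W[...,1]+.265)<.09)&(Z>.036)&(Z<.043);w=W[m][:,:2]
print(cv2.minAreaRect(w.astype(np.float32)))
```

```text
[ 0.57964976 -0.26756519] 0.0159425725881805 4105 1904
[0.0244 0.0243 0.0246 0.024  0.0239 0.0239 0.024  0.0238 0.0238 0.0238
 0.0242 0.0239 0.0242 0.0243 0.0245 0.0244]
lo mean [ 0.58152929 -0.26764179] [ 0.58110469 -0.26752537]
((0.5869700312614441, -0.2675020098686218), (0.10442012548446655, 0.13439632952213287), 10.684412956237793)
```

Request:
move_arm --increments "1 36 0 0 0 0 0;1 36 0 0 0 0 0;1 36 0 0 0 0 0;1 36 0 0 0 0 0;1 36 0 0 0 0 0;1 36 0 0 0 0 0;1 36 0 0 0 0 0;1 36 0 0 0 0 0"

```text
time: 15.83
position: [0.6049, 0.0253, 0.2089]
tool_rot: [0.003, 3.141, 0.001]
ft_force: [0.5, 1.2, -0.1]
grip_width: 1.003
grip_force: 0.0
```

Request:
move_arm --increments "0 0 0 0 0 0 0;0 0 0 0 0 0 0;0 0 -20 0 0 0 0;0 0 -20 0 0 0 0;0 0 -20 0 0 0 0;0 0 -20 0 0 0 0;0 0 -15 0 0 0 0;0 0 -4 0 0 0 0"

```text
time: 16.5
position: [0.6032, 0.0213, 0.1069]
tool_rot: [-0.007, -3.137, 0.003]
ft_force: [-0.4, 0.8, -0.4]
grip_width: 1.001
grip_force: 0.0
```

Request:
move_arm --increments "0 0 0 0 0 0 255;0 0 0 0 0 0 255;0 0 0 0 0 0 255;0 0 0 0 0 0 255;0 0 0 0 0 0 255;0 0 0 0 0 0 255;0 0 0 0 0 0 255;0 0 0 0 0 0 255"

```text
time: 17.17
position: [0.6053, 0.024, 0.1099]
tool_rot: [0.003, 3.141, 0.001]
ft_force: [-0.3, 1.7, 1.5]
grip_width: 0.519
grip_force: 25.0
```

Request:
move_arm --increments "0 0 8 0 0 0 255;0 0 12 0 0 0 255;0 0 20 0 0 0 255;0 0 25 0 0 0 255;-2 -36 0 0 0 0 255;-3 -36 0 0 0 0 255;-3 -36 0 0 0 0 255;-3 -36 0 0 0 0 255"

```text
time: 17.83
position: [0.5939, -0.1219, 0.1759]
tool_rot: [0.002, 3.14, 0.0]
ft_force: [0.1, -0.0, -2.4]
grip_width: 0.52
grip_force: 25.0
```

Request:
move_arm --increments "-3 -36 -10 0 0 0 255;-3 -36 -10 0 0 0 255;-3 -36 -10 0 0 0 255;-3 -36 -10 0 0 0 255;0 0 0 0 0 0 255;0 0 0 0 0 0 255;0 0 0 0 0 0 255;0 0 0 0 0 0 255"

```text
time: 18.5
position: [0.583, -0.2626, 0.1352]
tool_rot: [-0.001, 3.141, 0.002]
ft_force: [0.1, 0.4, -2.6]
grip_width: 0.52
grip_force: 25.0
```

Run:
```python
from h import *
s=ctrl.get_state(); print(s["position"],s["tool_rot"],s["joint_positions"].round(3),s["ft_force"],s["grip_width"])
p=cam("wrist");save(p,"w6.png")
W=cloud(p);Z=W[...,2]
m=(np.hypot(W[...,0]-.58,W[...,1]+.268)<.045)
pl=W[m&(Z>.046)&(Z<.054)];print(len(pl),np.median(pl[:,2]))
for n in("scene","top"):
    p=cam(n);W=cloud(p);P=W[~np.isnan(W[...,0])]
    c=s["position"][:2]; z0=s["position"][2]-.03
    q=P[(np.hypot(P[:,0]-c[0],P[:,1]-c[1])<.035)]
    print(n,can(q,c,z0), [np.round(x,4) for x in [q[(q[:,2]<z0+.03)&(q[:,2]>.06)].min(0)]])
    print("A",can(P,(.606,.242),.083))
```

```text
[ 0.58302327 -0.26257071  0.13516429] [-5.61767935e-04  3.14063600e+00  1.69359352e-03] [-0.092  0.393  0.603  1.609 -0.236  1.212  2.13 ] [ 0.09412458  0.38212088 -2.63961835] 0.520041033849837
4364 0.0498513599950995
scene (1351, array([ 0.5833, -0.2621,  0.3728]), 72, array([ 0.5821, -0.262 ])) [array([ 0.5832, -0.2701,  0.0991])]
A (122, array([0.6073, 0.2452, 0.1663]), 153, array([0.6059, 0.2444]))Traceback (most recent call last):
  File "<stdin>", line 11, in <module>
    return umr_minimum(a, axis, None, out, keepdims, initial, where)
ValueError: zero-size array to reduction operation minimum which has no identity
```

Run:
```python
from h import *
from scipy.optimize import minimize
s=ctrl.get_state(); t=s["position"]
p=cam("wrist"); W=cloud(p);Z=W[...,2]
b=W[(np.hypot(W[...,0]-t[0],W[...,1]-t[1])<.035)&(Z>.106)&(Z<.116+.01)]
g=least_squares(lambda x:np.hypot(b[:,0]-x[0],b[:,1]-x[1])-.023,t[:2],loss="soft_l1",f_scale=.001)
print("canister-TCP",len(b),g.x-t[:2],b[:,:2].min(0)-t[:2],b[:,:2].max(0)-t[:2])
b=W[(np.hypot(W[...,0]-t[0],W[...,1]-t[1])<.035)&(Z>.09)&(Z<.12)];print("zmin",np.percentile(b[:,2],[1,3]))
m=(np.hypot(W[...,0]-.58,W[...,1]+.268)<.045)
pl=W[m&(Z>.046)&(Z<.054)][:,:2]; lo=W[m&(Z<.042)&(Z>.026)][:,:2]; lo=lo[np.hypot(lo[:,0]-.58,lo[:,1]+.268)<.03]
f=lambda c:np.clip(.024-np.hypot(*(pl-c).T),0,None).sum()+np.clip(np.hypot(*(lo-c).T)-.024,0,None).sum()
r=minimize(f,[.58,-.268],method="Nelder-Mead");print("bore",r.x,r.fun,len(pl),len(lo))
```

```text
canister-TCP 777 [-0.00088456 -0.00119007] [-0.0244782  -0.02243451] [-0.00501534  0.02135467]
zmin [0.10269835 0.10325676]
bore [ 0.58003928 -0.26754498] 0.003981359909415536 4367 1496
```

Request:
move_arm --increments "-2 -4 0 0 0 0 255;0 0 -12 0 0 0 255;0 0 -12 0 0 0 255;0 0 -12 0 0 0 255;0 0 -8 0 0 0 255;0 0 -3 0 0 0 255;0 0 0 0 0 0 255;0 0 0 0 0 0 255"

```text
time: 19.37
position: [0.58, -0.2684, 0.0873]
tool_rot: [-0.003, -3.141, 0.0]
ft_force: [-0.3, -0.6, -1.7]
grip_width: 0.52
grip_force: 25.0
```

Request:
move_arm --increments "0 0 -2 0 0 0 255;0 0 -2 0 0 0 255;0 0 -2 0 0 0 255;0 0 -2 0 0 0 255;0 0 -2 0 0 0 255;0 0 -2 0 0 0 255;0 0 0 0 0 0 255;0 0 0 0 0 0 255"

```text
time: 20.03
position: [0.5803, -0.2676, 0.0752]
tool_rot: [0.002, 3.141, 0.001]
ft_force: [0.5, 1.5, -2.9]
grip_width: 0.516
grip_force: 25.0
```

Foot is 7 mm below the plate top with no added load, so it is in the bore. Continue.

Request:
move_arm --increments "0 0 -2 0 0 0 255;0 0 -2 0 0 0 255;0 0 -2 0 0 0 255;0 0 -2 0 0 0 255;0 0 -1 0 0 0 255;0 0 -1 0 0 0 255;0 0 0 0 0 0 255;0 0 0 0 0 0 255"

```text
time: 20.7
position: [0.5803, -0.2677, 0.0656]
tool_rot: [0.003, 3.141, 0.001]
ft_force: [1.2, 4.4, 0.8]
grip_width: 0.518
grip_force: 25.0
```

Request:
move_arm --increments "0 0 -1 0 0 0 255;0 0 0 0 0 0 255;0 0 -1 0 0 0 255;0 0 0 0 0 0 255;0 0 -1 0 0 0 255;0 0 0 0 0 0 255;0 0 0 0 0 0 255;0 0 0 0 0 0 255"

```text
time: 21.37
position: [0.5804, -0.2678, 0.0629]
tool_rot: [0.003, 3.141, 0.001]
ft_force: [1.3, 4.6, 2.2]
grip_width: 0.523
grip_force: 25.0
```

Request:
move_arm --increments "0.3 1 0 0 0 0 255;0 0 0 0 0 0 255;0 0 -1 0 0 0 255;0 0 0 0 0 0 255;0 0 -1 0 0 0 255;0 0 0 0 0 0 255;0 0 0 0 0 0 255;0 0 0 0 0 0 255"

```text
time: 22.03
position: [0.5804, -0.2677, 0.0608]
tool_rot: [0.003, 3.141, -0.0]
ft_force: [0.8, 3.6, 3.1]
grip_width: 0.522
grip_force: 25.0
```

Request:
move_arm --increments "0 1 1 0 0 0 255;0 0 1 0 0 0 255;0 0 0 0 0 0 255;0 0 0 0 0 0 130;0 0 0 0 0 0 100;0 0 0 0 0 0 70;0 0 0 0 0 0 40;0 0 0 0 0 0 40"

```text
time: 22.7
position: [0.5795, -0.2664, 0.0619]
tool_rot: [-0.004, -3.14, -0.0]
ft_force: [0.7, 0.4, -0.3]
grip_width: 0.735
grip_force: 0.0
```

Request:
move_arm --increments "0 0 0 0 0 0 40;0 0 10 0 0 0 40;0 0 25 0 0 0 40;0 0 30 0 0 0 40;0 0 35 0 0 0 40;0 0 20 0 0 0 40;0 0 0 0 0 0 40;0 0 0 0 0 0 40"

```text
time: 23.37
position: [0.5811, -0.2669, 0.1847]
tool_rot: [0.003, 3.138, -0.001]
ft_force: [-0.3, 0.1, -1.0]
grip_width: 0.842
grip_force: 0.0
```

Run:
```python
from h import *
s=ctrl.get_state(); print(s["position"],s["ft_force"],s["grip_width"])
p=cam("wrist");save(p,"w7.png");W=cloud(p);Z=W[...,2]
r=np.hypot(W[...,0]-.58,W[...,1]+.2676)
c=W[(r<.009)&(Z>.07)&(Z<.15)];print("cap z",len(c),np.percentile(c[:,2],[5,50,95]), c.mean(0))
pl=W[(r>.028)&(r<.04)&(Z>.03)&(Z<.06)];print("plate",np.median(pl[:,2]))
for n in("scene","top"):
    p=cam(n);W=cloud(p);P=W[~np.isnan(W[...,0])]
    print("A",can(P,(.606,.242),.083))
    q=P[np.hypot(P[:,0]-.58,P[:,1]+.2676)<.012];q=q[q[:,2]<.14]; print("cap",len(q),q.max(0) if len(q) else 0)
save(cam("scene"),"s7.png")
```

```text
[ 0.58111435 -0.26689957  0.18469848] [-0.29749886  0.0976538  -0.95047375] 0.8416797516220269
cap z 492 [0.11484418 0.11578678 0.11682848] [ 0.57992559 -0.26756919  0.11579257]
plate 0.04981308230709658
A (118, array([0.6068, 0.2496, 0.1663]), 155, array([0.6059, 0.2444]))
cap 47 [ 0.5915846  -0.25577238  0.11796517]
A (72, array([0.6058, 0.2391, 0.1673]), 74, array([0.6062, 0.2418]))
cap 0 0
```

View pics/w7.png

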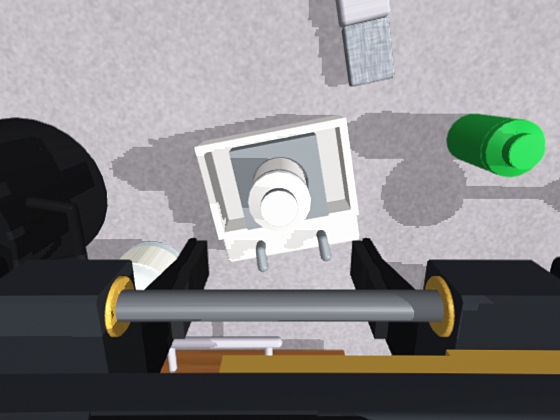

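View pics/s7.png

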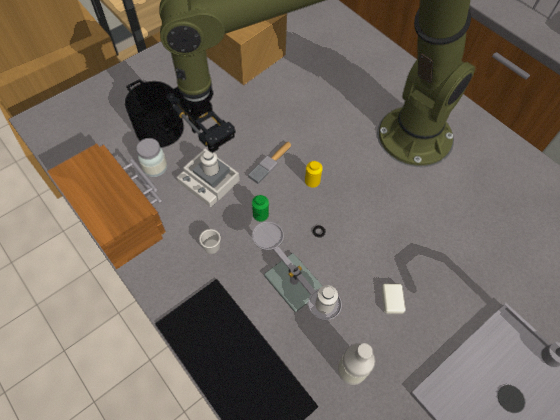

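Cap at 0.1158 m puts the underside at 0.032 m, which is fully home and upright (wrist view, cap at (278,207)). In the scene view the other canister stands on the left pan at (327,300), and the bystanders haven't moved.

```bash
python3 -c "
from bench import ctrl
print(ctrl.close_job())"
```

```text
the job is handed in; nothing more can be done
None
```

The right pan dropped, so I seated that canister upright and fully home in the dock bore (underside measured about 32 mm up). The used-up one is still standing on the left pan, nothing else was moved, and the job is handed in at about 23 s.

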